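# Press a ceramic tile flush in a gluing jig with a spacer block

## Robot

A 6-joint arm with a two-finger parallel gripper is mounted at the origin on the work surface. World frame = base frame: x ahead of the robot, y to its left, z up, the work surface at z = 0. Lengths are in m, angles in rad, forces in N, time in s.
With the tool pointing down it reaches from about 0.25 to 0.775 m from the base axis. Payload 4 kg.
Tool frame: the origin (TCP) lies at the very end of the fingers, on their centre line; the grasp point (between the pads) lies 19 mm behind it; z points along the fingers, y is the direction in which the jaws open and shut (so a half turn about z gives the same grasp; the last joint's range is limited). The gripper opens to 94 mm and grips with 3 to 60 N. Pads are 16 mm wide; open, the fingers measure 119 mm over their backs; the gripper's body (75 mm by 177 mm) begins 78 mm behind the grasp point.
Start: joints at [1.199, 0.087, 1.371, -0, 1.684, -0.103], TCP at [0.146, 0.53, 0.174] pointing down, gripper open.
Joint ranges: [-3.1, 3.1], [-0.76, 2.03], [0.27, 2.55], [-1.08, 4.22], [0.17, 2.65], [-2.57, 2.57]. Speed limits (rad/s): [2.79, 2.79, 3.14, 3.14, 3.14, 3.14].

## Interface

Orientations are given as [roll, pitch, yaw] about the fixed x, y, z axes, in that order (R = Rz(yaw) Ry(pitch) Rx(roll)).
In Python, from bench import robot, snapshot, models gives the robot as it stands.
- The arm moves only by the tool arm_command, never from a script. Its argument "commands" is text: rows parted by semicolons, each of 7 numbers parted by spaces: the shift along the tool's x, y, z in mm, then the turn, a rotation vector about the tool's x, y, z in degrees, then the opening, from 0 (shut) to 1 (fully open). In form: tx ty tz rx ry rz hand; .... A call has 1 to 12 rows; each row shifts and turns the pose as measured when the row begins, along the tool's axes as they then stand; what a row does not reach is not made up. A row lasts 1/8 s, in which the tool goes at most 62.5 mm and 10.7 degrees, less where a joint would pass 70% of its speed; a pose out of reach is approached as far as the arm can. A call is refused whole if a number of a shift passes 62.5 or a number of a turn 10.7, either way. A call with a gripper value outside its range is refused whole. The fingers move at their own pace and stop on an object; the grip force is fixed at half the most. Time passes only in rows, so rows that do not move let the fingers close. It gives the time, the measured TCP pose, the force and the opening at its end, in the units of the state.
- robot.get_obs(): the state, without advancing time (a new reading comes with each control period).
- snapshot(name): name is "scene" or "side" or "wrist"; returns a dict with "img" (384x512x3 uint8, blue, green, red), "camera_matrix" (3x3 intrinsics, pixels), "origin" and "rotation" of the camera in the world. Camera axes: x right, y down, z forward; pixel columns grow to the right and rows downward; lengths in m; the calibration is good to about 2 mm. A picture is of the moment at which its call begins. There is no depth.
- robot.close_job(): hands the job in, once; it reports no verdict.
Trained networks look in a picture, given as the dict that the camera call returned (one of the last four; its "shot" number tells which), for a name from the list of things; names that differ only in an ending like _2 or _b are one class to them, and where a whole thing is asked for, a point or a joint stands for the part that bears it (a point fixed in the world has none). Each returns a list of dicts, best first, with "conf" (0 to 1); they miss things now and then, are a little off and sometimes report something else, mostly with a low value. They report only what shows in the picture. A call takes as long as a camera call. They do not tell look-alikes from the thing itself.
- models.spot_in(query, picture): "bbox" ([left, top, width, height] as shares, 0 to 1, of the picture: columns of its width, rows of its height, round what is visible of it).
- models.tip_of(query, picture): "centre" ([column, row] as shares, 0 to 1, of the picture: columns of its width, rows of its height: a listed point, or the origin of a listed thing).
The state is a dict: "time": time; "joint_positions": joint angles; "qvel": joint speeds; "joint_torque": joint torques, N m; "tool_pos": TCP position; "ee_rot": TCP orientation; "wrist_force": force on the tool from outside, world axes, zero at the start; "wrist_torque": the same for the moment, N m; "width": finger opening in m.
Only numpy, scipy, OpenCV 4.12 (cv2) and the standard library are available. Lean on these libraries where they do the work, as an engineer would, in place of code of your own. Each camera call takes 0.05 s, during which the arm holds its last target. There are 200 camera calls.

## Task

Pick up the aluminium spacer block and slide it upright down into the gap between the stop blocks and the white tile, at the one place where that gap is wide enough for it, right down close to the jig's bed. Then push with the spacer so that the tile lies flush along the whole fence, and finish while still gripping the spacer and holding the tile pressed there with a steady push of about 15 newtons (it is being held for the clamp to be fitted), without letting go. Leave the steel post, the jar and the screwdriver where they are.

Things in the scene. Friction and masses are not known exactly. Their poses are not given: they have to be found in the camera images.
- spacer_mid (a point): Centre (half-way up) of the loose plain aluminium spacer block, 16 thick (its x) x 26 wide (its y) x 75 mm tall (its z), about 0.085 kg. It starts standing upright on the table, so this point is then 37.5 mm above the table.
- tile_mid (a point): Centre of the loose white ceramic tile lying flat on the jig's bed: 50 (its x) x 170 (its y) x 12 mm thick (z), about 0.24 kg. Its long +x side faces the fence, from which it starts 1 to 7 mm away, slightly askew; it slides on the bed. Its long -x side faces the stop blocks.
- jig: The jig, fixed to the table: black base plate 170 (x) x 190 (y) x 12 mm with small holes; origin at the centre of its underside. Its top, the bed, is at z = +12 mm. The fence's inner face is at x = +55 mm and looks to -x. When flush, the tile has its centre at x = +30 and its stop-side face at x = +5 mm: push towards the jig's +x.
- fence: Steel fence bar fixed on the bed: 20 (x) x 180 (y) x 24 mm high; origin at bed height under its middle, axes parallel to the jig's. Its -x side, 10 mm from the origin, is the face the tile must be pressed against.
- stop_short: Shortest of three steel stop blocks fixed side by side on the bed, facing the fence, at jig y = -38, 0, +38 mm in changing order. Each 36 mm wide, 16 mm high; origin at bed height, middle of the end away from the fence (jig x = -65 mm), axes parallel to the jig's. This one is 44 mm long (face at its x = +44 mm), 26 mm short of a flush tile: the only gap that takes the spacer.
- stop_mid: The middle stop block, 57 mm long, otherwise as stop_short: leaves a 13 mm gap to a flush tile, too narrow for the spacer.
- stop_long: The longest stop block, 62 mm long, otherwise as stop_short: leaves a 8 mm gap to a flush tile, too narrow for the spacer.
- post_mid (a point): Bystander: middle, 50 mm up, of a loose steel post 25 mm in diameter on a round black foot 60 mm in diameter, 100 mm tall in all.
- jar_mid (a point): Bystander: middle, 35 mm up, of a loose glass jar 56 mm in diameter and 70 mm tall with a steel cap.
- driver_grip (a point): Bystander: middle of the handle of a loose screwdriver 180 mm long lying on the table beyond the jig; its blade points to its +x.
There are look-alikes about, which are no part of the job. Leave any pink or purple look-alike of the part that bears spacer_mid alone. Of the things that look like the part that bears tile_mid, the larger one is meant.

How it is judged:
By the outcome, as a careful person would: the job done as asked, in the order asked, and still so for the second after the job is handed in, while the arm keeps its last pose, push and grip.
It also fails if it takes over 48 s, if anything falls off the work surface, if the arm or the gripper's body presses on something with over 40 N, if the wrist force passes 120 N, or if a joint passes its speed limit or range.

## Working session

There is one attempt and no reset: what is moved stays moved. The work goes in short steps, Python scripts to look and compute and a tool call to move; the robot and the scene stay as the last step left them, time stands still between calls to the robot, and variables do not carry over. Pictures are saved under pics/ and viewed, about 8 in all and at most 12, crops included, and the job is handed in when it is done.

Besides the shell and the picture viewer there is one more tool, called after "Request:" as name(argument=value, ...) on one line, values as JSON. arm_command: Moves the arm, as the interface text tells. Its arguments: {"type":"object","properties":{"commands":{"type":"string"}},"required":["commands"]}

```bash
mkdir -p pics; ls
cat > h.py <<'E'
import numpy as np, cv2
from bench import robot, snapshot, models
from scipy.spatial.transform import Rotation as R
def ray(p,uv):
    K=np.array(p["camera_matrix"]);d=np.array(p["rotation"])@np.linalg.solve(K,[uv[0],uv[1],1.]);return np.array(p["origin"]),d
def onz(p,uv,z):
    o,d=ray(p,uv);return o+d*(z-o[2])/d[2]
def proj(p,X):
    c=np.array(p["rotation"]).T@(np.array(X)-np.array(p["origin"]));q=np.array(p["camera_matrix"])@c;return q[:2]/q[2]
E
python3 - <<'E'
from h import *
print(robot.get_obs())
Z=dict(spacer_mid=.0375,tile_mid=.018,jig=0,fence=.012,stop_short=.012,stop_mid=.012,stop_long=.012,post_mid=.05,jar_mid=.035,driver_grip=.012)
for n in("scene","side"):
    p=snapshot(n);cv2.imwrite(f"pics/{n}0.png",p["img"]);print(n,np.round(p["origin"],3))
    for q,z in Z.items():
        for r in models.tip_of(q,p)[:3]:
            uv=np.array(r["centre"])*[512,384];print(q,round(r["conf"],2),uv.round(1),onz(p,uv,z).round(3))
a=cv2.imread("pics/scene0.png");b=cv2.imread("pics/side0.png")
E
```

```text
pics
{'time': 0.0, 'joint_positions': array([ 1.19892990e+00,  8.79252016e-02,  1.37223407e+00, -1.71361000e-05,
        1.68360632e+00, -1.03106868e-01]), 'qvel': array([-1.64101611e-04, -4.57871154e-04, -1.10283607e-03, -1.88443301e-03,
        3.35269469e-05, -1.63827089e-03]), 'joint_torque': array([-1.53064870e-03, -3.40165186e+01, -3.02430439e+01,  7.16718799e-02,
        3.27499607e-02, -1.62267697e-04]), 'tool_pos': array([0.14583374, 0.52967389, 0.17313079]), 'ee_rot': array([-3.13942950e+00, -2.06707769e-04,  2.87283096e+00]), 'wrist_force': array([-0.35480394, -0.26034084,  0.54177452]), 'wrist_torque': array([0.00173621, 0.00709894, 0.01673538]), 'width': 0.09359999728649789}
scene [1.589 0.255 0.722]Traceback (most recent call last):
  File "<stdin>", line 8, in <module>
  File "h.py", line 7, in onz
    o,d=ray(p,uv);return o+d*(z-o[2])/d[2]
                                      ~^^^
IndexError: invalid index to scalar variable.
```

```bash
sed -i 's/np.array(p\["rotation"\])/rot(p)/g' h.py
cat >> h.py <<'E'
def rot(p): return R.from_euler("xyz",p["rotation"]).as_matrix()
Z=dict(spacer_mid=.0375,tile_mid=.018,jig=0,fence=.012,stop_short=.012,stop_mid=.012,stop_long=.012,post_mid=.05,jar_mid=.035,driver_grip=.012)
def tips(p,qs=Z,k=3):
    for q in qs:
        for r in models.tip_of(q,p)[:k]:
            uv=np.array(r["centre"])*[512,384];print(q,round(r["conf"],2),uv.round(1),onz(p,uv,Z[q]).round(3))
E
python3 - <<'E'
from h import *
ims=[]
for n in("scene","side"):
    p=snapshot(n);ims.append(p["img"]);print(n,np.round(p["origin"],3),p["rotation"],np.shape(p["camera_matrix"]));print(rot(p)[:,2])
    tips(p)
cv2.imwrite("pics/scene0.png",ims[0]);cv2.imwrite("pics/side0.png",ims[1])
E
```

```text
scene [1.589 0.255 0.722] [-2.15215015 -0.01324328  1.77755707] (3, 3)
[-0.81941295 -0.16444803 -0.5491077 ]
spacer_mid 0.6 [160.1 159. ] [ 0.465 -0.298  0.037]
spacer_mid 0.57 [176.8 161.4] [ 0.467 -0.239  0.037]
spacer_mid 0.53 [192.3 166.1] [ 0.485 -0.18   0.037]
tile_mid 0.81 [269.9 195.7] [0.566 0.088 0.018]
tile_mid 0.7 [217.  227.4] [ 0.746 -0.022  0.018]
tile_mid 0.31 [263.7 203.5] [0.61  0.078 0.018]
jig 0.81 [276.1 195.7] [0.536 0.102 0.   ]
fence 0.55 [265.  202.4] [0.595 0.079 0.012]
fence 0.51 [266.8 177.8] [0.46  0.059 0.012]
stop_short 0.7 [278.9 180.9] [0.47  0.099 0.012]
stop_mid 0.7 [287.7 181.6] [0.467 0.127 0.012]
stop_mid 0.46 [273.9 193.2] [0.542 0.096 0.012]
stop_mid 0.18 [143.8 203.9] [ 0.681 -0.261  0.012]
post_mid 0.95 [368.8 190.9] [0.524 0.371 0.05 ]
jar_mid 0.84 [143.6 206.4] [ 0.721 -0.24   0.035]
driver_grip 0.72 [260.7 248.9] [0.797 0.107 0.012]
driver_grip 0.7 [266.  176.8] [0.454 0.055 0.012]
side [ 0.164 -0.535  0.923] [-2.42315723  0.00400462 -0.66770731] (3, 3)
[ 0.40518643  0.51871987 -0.75283043]
spacer_mid 0.84 [307.4 345.4] [ 0.471 -0.302  0.037]
spacer_mid 0.82 [271.8 292.6] [ 0.49  -0.165  0.037]
spacer_mid 0.49 [285.5 321. ] [ 0.47  -0.234  0.037]
tile_mid 0.95 [228.6 215.8] [0.55  0.083 0.018]
tile_mid 0.57 [311.2 208.6] [ 0.733 -0.031  0.018]
jig 0.87 [223.7 222.1] [0.536 0.086 0.   ]
jig 0.61 [287.7 319.5] [ 0.489 -0.222  0.   ]
jig 0.32 [291.6 165.4] [0.81  0.134 0.   ]
fence 0.67 [248.  209.9] [0.604 0.072 0.012]
fence 0.31 [230.6 212. ] [0.564 0.094 0.012]
stop_short 0.78 [198.4 229.2] [0.468 0.099 0.012]
stop_mid 0.6 [193.3 218.7] [0.476 0.136 0.012]
stop_long 0.68 [203.6 240.5] [0.459 0.062 0.012]
post_mid 0.93 [162.6 147.1] [0.536 0.381 0.05 ]
jar_mid 0.88 [370.3 260. ] [ 0.724 -0.24   0.035]
driver_grip 0.7 [291.8 167.4] [0.796 0.118 0.012]
```

View pics/scene0.png

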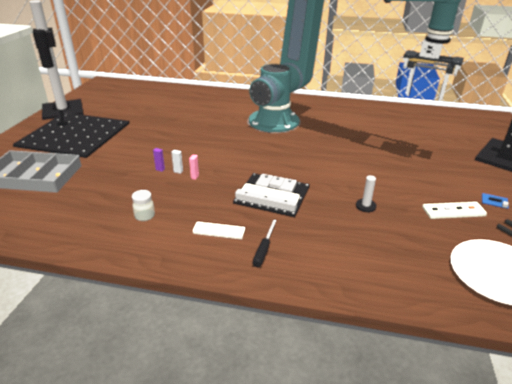

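View pics/side0.png

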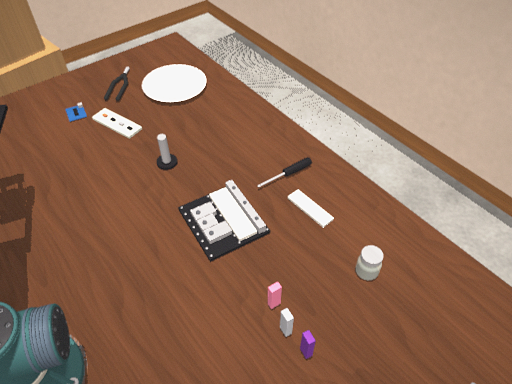

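Request:
arm_command(commands="-50 -36 -10 0 0 0 1;-50 -36 -10 0 0 0 1;-50 -36 -10 0 0 0 1;-50 -36 -10 0 0 0 1;-50 -36 -10 0 0 0 1;-50 -36 -10 0 0 0 1;-50 -36 -10 0 0 0 1;-50 -36 -10 0 0 0 1;-50 -36 0 0 0 0 1;0 0 0 0 0 0 1")

```text
time: 2.45
tool_pos: [0.4984, 0.0947, 0.2553]
ee_rot: [3.14, 0.005, 2.877]
wrist_force: [-0.3, -0.1, 0.4]
width: 0.0939
```

Run:
```python
from h import *
o=robot.get_obs();print(o["time"],o["tool_pos"],o["ee_rot"])
p=snapshot("wrist");print(p["origin"],p["rotation"]);tips(p)
a=cv2.imread("pics/scene0.png")[140:190,140:215];cv2.imwrite("pics/w1.png",np.hstack([p["img"],cv2.resize(a,(288,192)).repeat(2,0)[:384]]) if 0 else np.hstack([p["img"],np.vstack([cv2.resize(a,(280,192)),cv2.resize(cv2.imread("pics/side0.png")[275:360,245:330],(280,192))])]))
cv2.imwrite("pics/w1raw.png",p["img"]);np.save("w1.npy",{k:p[k] for k in("camera_matrix","origin","rotation")},allow_pickle=True)
```

```text
2.45 [0.49842895 0.09472847 0.25525538] [3.14017044 0.00495531 2.8765495 ]
[0.42335466 0.11377791 0.46435785] [ 2.87122606e+00 -1.26353446e-03  1.30639481e+00]
spacer_mid 0.81 [ 15.6 211.2] [ 0.477 -0.299  0.037]
spacer_mid 0.76 [ 45.7 199.8] [ 0.472 -0.242  0.037]
spacer_mid 0.68 [ 91.6 197.4] [ 0.488 -0.169  0.037]
tile_mid 0.82 [255.4 199.2] [0.566 0.084 0.018]
tile_mid 0.73 [225.6 296.6] [ 0.737 -0.019  0.018]
tile_mid 0.37 [257. 218.] [0.6   0.078 0.018]
jig 0.9 [254.1 181.4] [0.54  0.089 0.   ]
fence 0.71 [257.3 217.5] [0.601 0.078 0.012]
stop_short 0.78 [250.3 146. ] [0.478 0.099 0.012]
stop_short 0.29 [253.4 201.5] [0.571 0.079 0.012]
stop_mid 0.73 [272.7 140.6] [0.479 0.137 0.012]
stop_long 0.83 [225.1 143.8] [0.464 0.061 0.012]
stop_long 0.61 [ 44.5 198.3] [ 0.472 -0.265  0.012]
post_mid 0.9 [435.4 136.3] [0.531 0.368 0.05 ]
driver_grip 0.54 [300.8 309.9] [0.808 0.111 0.012]
```

View pics/w1.png

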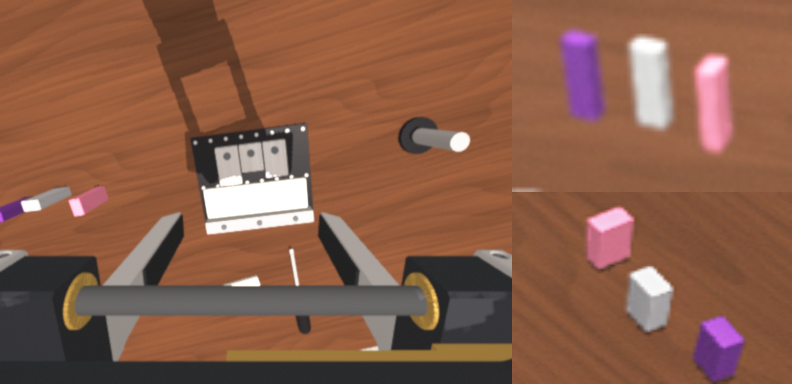

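Run:
```python
import cv2
a=cv2.imread("pics/w1raw.png")[118:238,180:320];cv2.imwrite("pics/w1c.png",cv2.resize(a,(700,600),interpolation=cv2.INTER_CUBIC))
```

```text
(no output)
```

View pics/w1c.png

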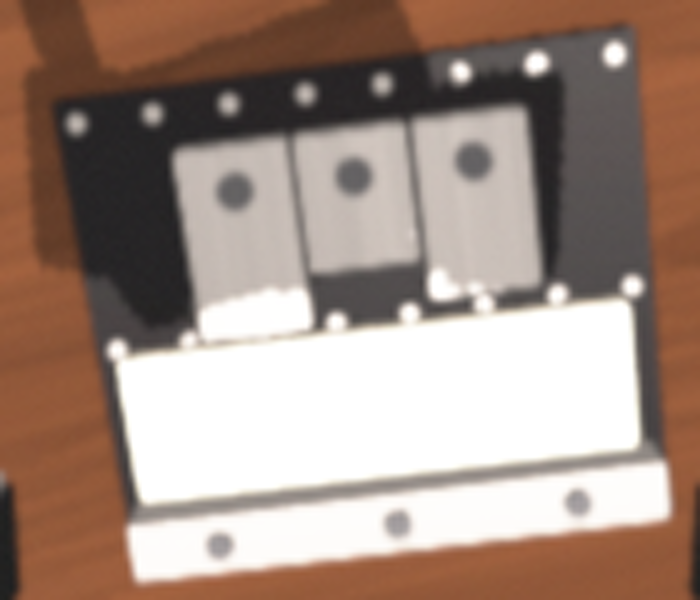

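Run:
```python
from h import *
from scipy.optimize import least_squares
p=np.load("w1.npy",allow_pickle=True).item()
J=np.array([[-85,-95,12,58,102],[-85,95,12,632,28],[75,-90,36,137,582],[75,90,36,670,518],[55,-90,36,130,522],[55,90,36,665,460],[-65,-56,28,175,150],[-65,56,28,527,104],[-21,-18,28,308,273],[-21,18,28,418,260]],float)
T=np.array([[-25,-85,24,117,358],[-25,85,24,632,297],[25,85,24,640,445],[25,-85,24,143,503]],float)
def fit(M,x0):
    uv=M[:,3:]/5+[180,118]-.4
    def W(v): return np.c_[M[:,:2]@np.array([[np.cos(v[2]),-np.sin(v[2])],[np.sin(v[2]),np.cos(v[2])]]).T/1e3+v[:2],M[:,2]/1e3]
    f=lambda v:np.concatenate([proj(p,X) for X in W(v)])-uv.ravel()
    s=least_squares(f,x0);print(s.x.round(4),np.degrees(s.x[2]).round(2));print(s.fun.reshape(-1,2).round(1).tolist());return s.x
j=fit(J,[.54,.09,0]);t=fit(T,[.56,.08,0])
r=R.from_euler("z",-j[2]).as_matrix()[:2,:2];print("tile in jig",r@(t[:2]-j[:2])*1e3)
```

```text
[ 0.5361  0.0904 -0.1388] -7.95
[[-1.7, -0.6], [1.0, -0.9], [-0.1, -0.3], [0.1, 0.0], [-0.7, 0.8], [0.3, 0.4], [-0.5, 0.4], [0.0, 0.6], [0.6, -0.0], [0.8, -0.2]]
[ 0.5622  0.0861 -0.1426] -8.17
[[0.2, 0.4], [-0.2, 0.5], [0.2, -0.4], [-0.1, -0.5]]
tile in jig [26.47315434 -0.71199623]
```

Request:
arm_command(commands="-13 -46 5 0 0 0 1;-13 -46 5 0 0 0 1;-13 -46 5 0 0 0 1;-13 -46 5 0 0 0 1;-13 -46 5 0 0 0 1;-13 -46 5 0 0 0 1;-13 -46 5 0 0 0 1;0 0 0 0 0 0 1")

```text
time: 4.0
tool_pos: [0.5047, -0.242, 0.2198]
ee_rot: [3.137, 0.008, 2.893]
wrist_force: [0.4, 0.9, -0.1]
width: 0.0938
```

Run:
```python
from h import *
o=robot.get_obs();print(o["time"],o["tool_pos"],o["ee_rot"])
p=snapshot("wrist");tips(p,["spacer_mid"])
np.save("w2.npy",{k:p[k] for k in("camera_matrix","origin","rotation")},allow_pickle=True)
u,v=[int(c) for c in proj(p,[.47,-.237,.0375])];u0,v0=max(0,u-85),max(0,v-70);print(u0,v0)
cv2.imwrite("pics/w2.png",cv2.resize(p["img"][v0:v0+140,u0:u0+170],None,fx=4,fy=4,interpolation=cv2.INTER_CUBIC))
```

```text
4.0 [ 0.50469162 -0.24202364  0.21978327] [3.13699588 0.00841261 2.8927516 ]
spacer_mid 0.76 [244.9 140.5] [ 0.468 -0.241  0.037]
spacer_mid 0.63 [293.  141.8] [ 0.486 -0.176  0.037]
spacer_mid 0.61 [206.7 154.1] [ 0.473 -0.298  0.037]
163 71
```

View pics/w2.png

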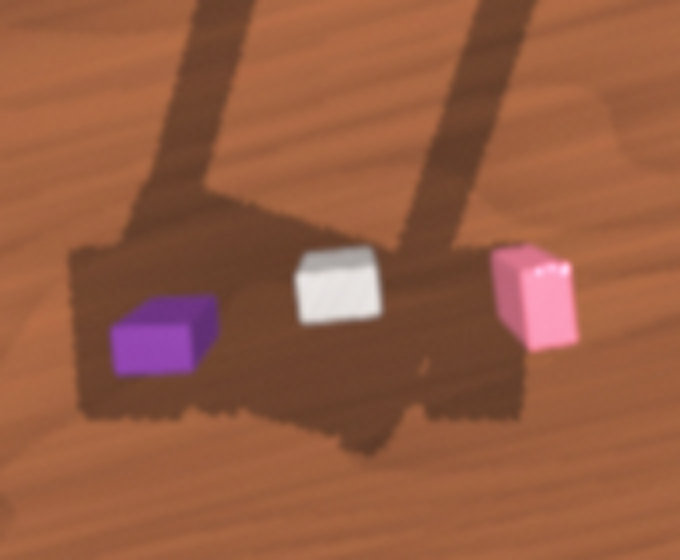

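Run:
```python
from h import *
p=np.load("w2.npy",allow_pickle=True).item()
P=[onz(p,np.array(c)/4+[163,71]-.4,.075)[:2] for c in[(297,275),(376,265),(382,317),(303,325)]]
P=np.array(P);c=P.mean(0);w=(P[1]+P[2]-P[0]-P[3])/2;h=(P[2]+P[3]-P[0]-P[1])/2
print(c,np.hypot(*w),np.hypot(*h),np.degrees(np.arctan2(w[1],w[0]))-90,np.degrees(np.arctan2(h[1],h[0])))
```

```text
[ 0.46986085 -0.23762195] 0.02528761325529069 0.01625719824085768 -7.78933703705826 -7.644705263724547
```

```bash
cat >> h.py <<'E'
def go(x,y,z,yawdeg):
    o=robot.get_obs();A=R.from_euler("xyz",o["ee_rot"]);B=R.from_euler("xyz",[np.pi,0,np.radians(yawdeg)])
    print("t",o["time"],"j6",o["joint_positions"][5].round(2),"shift mm",(A.inv().apply(np.array([x,y,z])-o["tool_pos"])*1e3).round(1),"turn deg",np.degrees((A.inv()*B).as_rotvec()).round(1),"in the end tool axes",(B.inv().apply(np.array([x,y,z])-o["tool_pos"])*1e3).round(1))
E
python3 -c "
from h import *
go(.470,-.238,.12,82.3)"
```

```text
t 4.1 j6 -1.87 shift mm [ 35.6  -7.8 100.7] turn deg [ 0.7  0.3 83.6] in the end tool axes [ -3.4 -35.2 101.1]
```

Request:
arm_command(commands="36 -8 10 0.7 0.3 10.5 1;0 0 10 0 0 10.5 1;0 0 10 0 0 10.5 1;0 0 10 0 0 10.5 1;0 0 10 0 0 10.5 1;0 0 10 0 0 10.5 1;0 0 10 0 0 10.5 1;0 0 0 0 0 10.5 1;0 0 0 0 0 0 1")

```text
time: 5.22
tool_pos: [0.4721, -0.2221, 0.1554]
ee_rot: [3.127, 0.006, 1.407]
wrist_force: [-0.3, -0.1, 1.1]
width: 0.094
```

```bash
python3 -c "
from h import *
go(.470,-.238,.024,82.3)
print(robot.get_obs()['tool_pos'])
p=snapshot('wrist');tips(p,['spacer_mid'])
cv2.imwrite('pics/w3.png',p['img'])"
```

```text
t 5.225 j6 -0.38 shift mm [-15.3  -1.4 131.4] turn deg [ 0.8  0.3 -1.7] in the end tool axes [-16.1   0.  131.4]
[ 0.47211691 -0.22208506  0.15535097]
spacer_mid 0.77 [258.5 237. ] [ 0.47  -0.305  0.037]
spacer_mid 0.74 [248.8 190.9] [ 0.468 -0.241  0.037]
spacer_mid 0.68 [257.6 134.2] [ 0.49  -0.175  0.037]
```

View pics/w3.png

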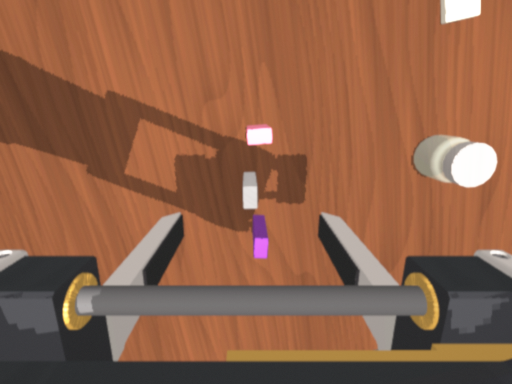

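Request:
arm_command(commands="-16 -1 25 0.8 0.3 -1.7 1;0 0 0 0 0 0 1")

```text
time: 5.58
tool_pos: [0.4695, -0.2376, 0.1312]
ee_rot: [3.14, 0.001, 1.444]
wrist_force: [0.9, -0.2, 0.4]
width: 0.0941
```

```bash
python3 -c "
from h import *
go(.470,-.238,.024,82.3)"
```

```text
t 5.575 j6 -0.45 shift mm [ -0.2   0.3 107.2] turn deg [0.1 0.1 0.4] in the end tool axes [ -0.4   0.5 107.2]
```

Request:
arm_command(commands="0 0 36 0 0 0 1;0 0 36 0 0 0 1;0 0 30 0 0 0 1;0 0 4 0 0 0 1")

```text
time: 6.08
tool_pos: [0.4743, -0.2374, 0.0293]
ee_rot: [3.129, 0.004, 1.448]
wrist_force: [0.6, 1.0, 0.8]
width: 0.0941
```

```bash
python3 -c "
from h import *
go(.470,-.238,.024,82.3);print(robot.get_obs()['tool_pos'])"
```

```text
t 6.075 j6 -0.45 shift mm [-1.1 -4.3  5.3] turn deg [0.7 0.2 0.7] in the end tool axes [-1.1 -4.2  5.3]
[ 0.474288   -0.23742712  0.02931581]
```

Request:
arm_command(commands="-1 -4 5 0.7 0.2 0.7 1;0 0 0 0 0 0 1")

```text
time: 6.32
tool_pos: [0.4719, -0.2386, 0.0272]
ee_rot: [3.138, 0.002, 1.436]
wrist_force: [-0.6, 0.1, -0.2]
width: 0.0939
```

```bash
python3 -c "
from h import *
go(.470,-.238,.024,82.3)"
```

```text
t 6.325 j6 -0.44 shift mm [ 0.3 -2.   3.2] turn deg [ 0.2  0.1 -0. ] in the end tool axes [ 0.3 -2.   3.2]
```

Request:
arm_command(commands="0 -2 3 0.2 0 0 1;0 0 0 0 0 0 0;0 0 0 0 0 0 0;0 0 0 0 0 0 0;0 0 0 0 0 0 0;0 0 0 0 0 0 0;0 0 0 0 0 0 0;0 0 0 0 0 0 0")

```text
time: 7.32
tool_pos: [0.4715, -0.2394, 0.0269]
ee_rot: [3.137, 0.004, 1.436]
wrist_force: [0.1, -0.1, -0.2]
width: 0.0275
```

```bash
python3 -c "
from h import *
go(.470,-.238,.024,82.3);print(robot.get_obs()['tool_pos'],robot.get_obs()['width'])"
```

```text
t 7.325 j6 -0.44 shift mm [ 1.2 -1.7  2.9] turn deg [ 0.3  0.2 -0. ] in the end tool axes [ 1.2 -1.7  2.9]
[ 0.47151086 -0.23937301  0.0269254 ] 0.027517633273436447
```

Request:
arm_command(commands="0 0 0 0 0 0 0;0 0 0 0 0 0 0;0 0 0 0 0 0 0;0 0 0 0 0 0 0")

```text
time: 7.82
tool_pos: [0.4714, -0.2393, 0.0268]
ee_rot: [3.137, 0.004, 1.436]
wrist_force: [-0.3, -0.2, -0.4]
width: 0.0161
```

```bash
python3 -c "
from h import *
go(.470,-.238,.024,82.3);print(robot.get_obs())"
```

```text
t 7.825 j6 -0.44 shift mm [ 1.2 -1.6  2.8] turn deg [ 0.3  0.2 -0. ] in the end tool axes [ 1.1 -1.6  2.8]
{'time': 7.825, 'joint_positions': array([-0.57574214,  0.1123237 ,  1.64173591, -0.00182565,  1.38141775,
       -0.44091371]), 'qvel': array([-0.00111078,  0.00091616, -0.00098295,  0.00015324, -0.00081649,
        0.00131738]), 'joint_torque': array([ 1.15309589e-02, -3.30157578e+01, -2.82066840e+01,  5.82169869e-02,
        1.97014486e-02,  4.61257987e-04]), 'tool_pos': array([ 0.47142942, -0.23934269,  0.02684646]), 'ee_rot': array([3.13682854, 0.00423307, 1.43629601]), 'wrist_force': array([-0.32697173, -0.17379578, -0.35603177]), 'wrist_torque': array([-0.07600042,  0.09015755, -0.0244165 ]), 'width': 0.016079962980214715}
```

Request:
arm_command(commands="0 0 -25 0 0 0 0;0 0 -30 0 0 0 0;0 0 -30 0 0 0 0;0 0 -20 0 0 0 0;0 0 0 0 0 0 0")

```text
time: 8.45
tool_pos: [0.4697, -0.238, 0.1325]
ee_rot: [3.141, 0.002, 1.436]
wrist_force: [-0.5, -0.1, -0.3]
width: 0.0156
```

```bash
python3 -c "
from h import *
go(.5262,.0906,.117,82.05);print(robot.get_obs()['tool_pos'],robot.get_obs()['width'])"
```

```text
t 8.45 j6 -0.44 shift mm [333.2  11.9  14.8] turn deg [0.  0.1 0.2] in the end tool axes [333.2  10.5  15.5]
[ 0.46970026 -0.23798475  0.132464  ] 0.015612357786665773
```

Request:
arm_command(commands="30 1 0 0 0 0 0;45 2 0 0 0 0 0;45 2 0 0 0 0 0;45 2 0 0 0 0 0;45 2 0 0 0 0 0;45 2 0 0 0 0 0;45 1 0 0 0 0 0;30 0 0 0 0 0 0;0 0 0 0 0 0 0")

```text
time: 9.57
tool_pos: [0.5211, 0.0975, 0.1167]
ee_rot: [-3.121, 0.002, 1.433]
wrist_force: [0.2, -1.3, -1.6]
width: 0.0159
```

```bash
python3 -c "
from h import *
go(.5262,.0906,.085,82.05);print(robot.get_obs()['tool_pos'],robot.get_obs()['width'])"
```

```text
t 9.575 j6 0.21 shift mm [-6.1  6.7 31.6] turn deg [-1.2  0.1  0.1] in the end tool axes [-6.1  6.  31.7]
[0.52106588 0.09750883 0.11667454] 0.01592445495940561
```

Request:
arm_command(commands="-6 6 15 -1.2 0 0 0;0 0 15 0 0 0 0;0 0 0 0 0 0 0")

```text
time: 9.95
tool_pos: [0.524, 0.0886, 0.0825]
ee_rot: [-3.137, 0.005, 1.432]
wrist_force: [0.6, 1.7, -1.7]
width: 0.0159
```

```bash
python3 -c "
from h import *
go(.5262,.0906,.085,82.05);print(robot.get_obs()['tool_pos'],robot.get_obs()['ee_rot'])
p=snapshot('wrist');np.save('w4.npy',{k:p[k] for k in('camera_matrix','origin','rotation')},allow_pickle=True)
cv2.imwrite('pics/w4r.png',p['img']);q=snapshot('side');cv2.imwrite('pics/s4r.png',q['img']);np.save('s4.npy',{k:q[k] for k in('camera_matrix','origin','rotation')},allow_pickle=True)
s=q['img'][160:260,170:270];a=np.vstack([cv2.resize(s,(280,280)),np.zeros((104,280,3),np.uint8)])
cv2.imwrite('pics/w4.png',np.hstack([p['img'],a]))
j=np.array([.5361,.0904]);r=R.from_euler('z',-7.95,degrees=True).as_matrix()[:2,:2]
for n,J in dict(shortL=(-21,-18,28),shortR=(-21,18,28),tileL=(1.5,-18,24),tileR=(1.5,18,24)).items():
  X=[*(j+r@np.array(J[:2])/1e3),J[2]/1e3];print(n,proj(p,X).round(0),proj(q,X).round(0))
"
```

```text
t 9.95 j6 0.2 shift mm [ 2.3  1.9 -2.5] turn deg [-0.2  0.3  0. ] in the end tool axes [ 2.3  1.9 -2.5]
[0.52398677 0.08855388 0.08248207] [-3.1374878   0.00473565  1.43231617]
shortL [242. 204.] [218. 222.]
shortR [242. 169.] [212. 213.]
tileL [264. 203.] [226. 220.]
tileR [265. 168.] [220. 210.]
```

View pics/w4.png

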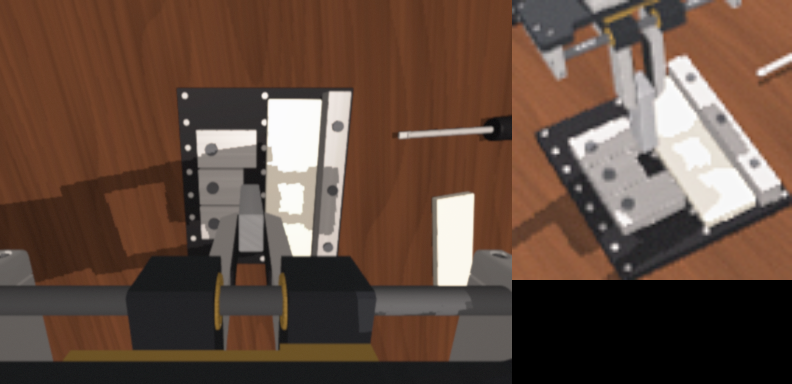

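```bash
python3 -c "
from h import *
p=np.load('w4.npy',allow_pickle=True).item()
c=cv2.imread('pics/w4r.png')[84:264,170:360];c=cv2.resize(c,None,fx=3.3,fy=3.3,interpolation=cv2.INTER_CUBIC)
cv2.imwrite('pics/w4c.png',c)
"
```

```text
(no output)
```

View pics/w4c.png

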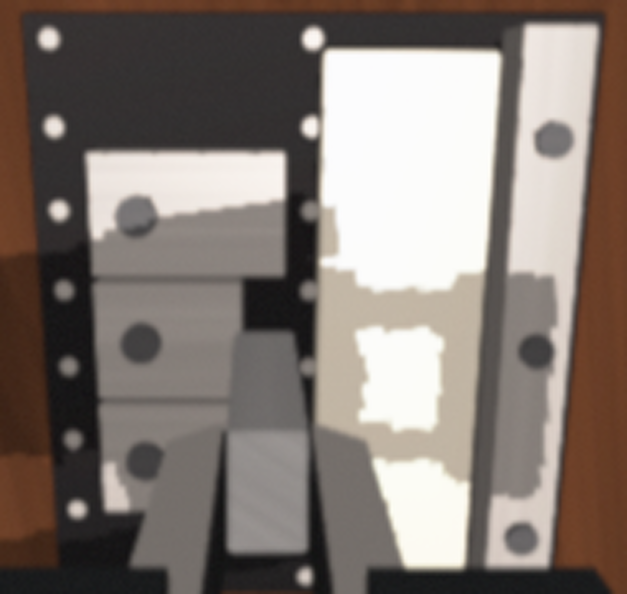

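```bash
cat > f.py <<'E'
from h import *
from scipy.optimize import least_squares
def fitj(p,M,s,o,x0=[.536,.09,-.139]):
    M=np.array(M,float);uv=M[:,3:]/s+o-.35
    def W(v): return np.c_[M[:,:2]@np.array([[np.cos(v[2]),-np.sin(v[2])],[np.sin(v[2]),np.cos(v[2])]]).T/1e3+v[:2],M[:,2]/1e3]
    f=lambda v:np.concatenate([proj(p,X) for X in W(v)])-uv.ravel()
    r=least_squares(f,x0);print(r.x.round(4),np.degrees(r.x[2]).round(2),r.fun.reshape(-1,2).round(1).tolist());return r.x
def tojig(j,P): return R.from_euler("z",-j[2]).as_matrix()[:2,:2]@(np.array(P)[:2]-j[:2])*1e3
E
python3 - <<'E'
from f import *
p=np.load('w4.npy',allow_pickle=True).item()
o=np.array([170,84])
j=fitj(p,[[-85,95,12,22,15],[85,95,12,605,12],[55,90,36,527,25],[75,90,36,598,25],[-65,56,28,86,152],[-8,56,28,286,152],[-8,20,28,285,276],[-21,18,28,242,280]],3.3,o)
g=lambda c,z:tojig(j,onz(p,np.array(c)/3.3+o-.35,z)).round(1)
print("tile",g((322,50),.024),g((500,50),.024),g((315,400),.024),g((468,568),.024))
print("spacer bottom",g((238,333),.0557),g((293,333),.0557),"top",g((230,430),.1307),g((305,430),.1307),g((227,552),.1307),g((308,552),.1307))
print("tool",tojig(j,robot.get_obs()["tool_pos"]))
E
```

```text
[ 0.5371  0.0892 -0.1376] -7.89 [[-0.8, -1.0], [1.0, -0.2], [-0.5, -0.3], [0.9, -0.3], [-0.3, 0.2], [-0.0, 0.2], [0.1, 0.5], [-0.3, 1.3]]
tile [ 2.  83.9] [51.7 83.9] [  1.5 -19.4] [ 52.1 -77.2]
spacer bottom [-21.   10.6] [-6.3 10.6] top [-19.9  11.8] [-5.8 11.8] [-20.8 -13.6] [ -5.  -13.6]
tool [-11.64997429  -2.00512655]
```

Request:
arm_command(commands="1 3 0 -0.2 0.3 0 0;0 0 5 0 0 0 0;0 0 0 0 0 0 0")

```text
time: 10.42
tool_pos: [0.5299, 0.0891, 0.0807]
ee_rot: [3.136, -0.002, 1.432]
wrist_force: [-0.2, -0.5, -2.0]
width: 0.0158
```

```bash
cat >> f.py <<'E'
J=np.array([.5371,.0892,-.1376])
def st():
    o=robot.get_obs();F=R.from_euler("z",-J[2]).apply(o["wrist_force"]);print("t",o["time"],"tool jig",tojig(J,o["tool_pos"]).round(1),"z",(o["tool_pos"][2]*1e3).round(1),"Fjig",F.round(1),"w",o["width"].round(4))
    go(.5262,.0906,.0405,82.1)
E
python3 -c "
from f import *
st()"
```

```text
Traceback (most recent call last):
  File "f.py", line 11, in st
    o=robot.get_obs();F=R.from_euler("z",-J[2]).apply(o["wrist_force"]);print("t",o["time"],"tool jig",tojig(J,o["tool_pos"]).round(1),"z",(o["tool_pos"][2]*1e3).round(1),"Fjig",F.round(1),"w",o["width"].round(4))
                                                                                                                                                                                                 ^^^^^^^^^^^^^^^^
AttributeError: 'float' object has no attribute 'round'
```

```bash
sed -i 's/o\["width"\].round(4)/round(o["width"],4)/; s/(o\["tool_pos"\]\[2\]\*1e3).round(1)/round(o["tool_pos"][2]*1e3,1)/' f.py
python3 -c "
from f import *
st()"
```

```text
t 10.425 tool jig [-7.1 -1.1] z 80.7 Fjig [-0.2 -0.6 -2. ] w 0.0158
t 10.425 j6 0.2 shift mm [ 0.9 -4.1 40.2] turn deg [ 0.3 -0.1 -0.1] in the end tool axes [ 1.  -3.9 40.2]
```

Request:
arm_command(commands="1 -1 8 0.3 0 0 0;0 0 8 0 0 0 0;0 0 4 0 0 0 0;0 0 0 0 0 0 0")

```text
time: 10.92
tool_pos: [0.5288, 0.0905, 0.059]
ee_rot: [-3.141, -0.002, 1.432]
wrist_force: [-1.0, -0.1, -0.1]
width: 0.0159
```

```bash
python3 -c "
from f import *
st()
p=snapshot('wrist');np.save('w5.npy',{k:p[k] for k in('camera_matrix','origin','rotation')},allow_pickle=True)
c=p['img'][104:264,180:360];cv2.imwrite('pics/w5r.png',p['img']);cv2.imwrite('pics/w5c.png',cv2.resize(c,None,fx=3.3,fy=3.3,interpolation=cv2.INTER_CUBIC))"
```

```text
t 10.925 tool jig [-8.5  0.2] z 59.0 Fjig [-1.  -0.2 -0.1] w 0.0159
t 10.925 j6 0.2 shift mm [-0.3 -2.5 18.5] turn deg [-0.  -0.1 -0. ] in the end tool axes [-0.3 -2.5 18.5]
```

View pics/w5c.png

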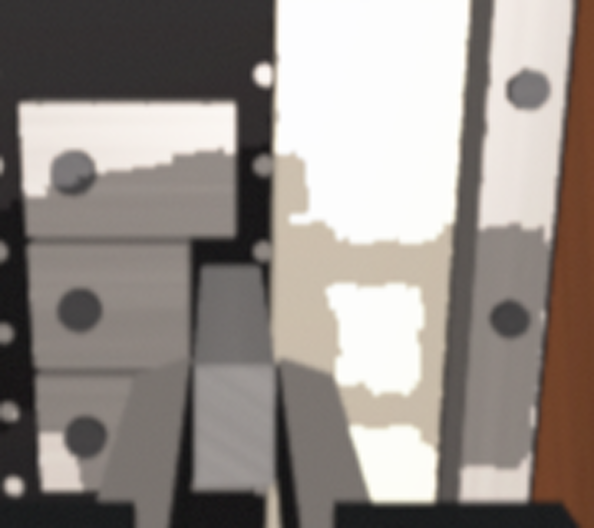

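Request:
arm_command(commands="0 0 5 0 0 0 0;0 0 5 0 0 0 0;0 0 5 0 0 0 0;0 0 0 0 0 0 0")

```text
time: 11.48
tool_pos: [0.5291, 0.0906, 0.0434]
ee_rot: [3.141, -0.002, 1.432]
wrist_force: [-1.1, -0.5, -0.2]
width: 0.0155
```

```bash
python3 -c "
from f import *
st()"
```

```text
t 11.475 tool jig [-8.1  0.3] z 43.4 Fjig [-1.  -0.6 -0.2] w 0.0155
t 11.475 j6 0.2 shift mm [-0.4 -2.9  2.9] turn deg [ 0.  -0.1 -0. ] in the end tool axes [-0.4 -2.9  2.9]
```

Request:
arm_command(commands="0 0 2.5 0 0 0 0;0 0 0 0 0 0 0")

```text
time: 11.72
tool_pos: [0.5292, 0.0906, 0.0409]
ee_rot: [3.141, -0.002, 1.432]
wrist_force: [-0.5, -1.0, 0.2]
width: 0.0157
```

```bash
python3 -c "
from f import *
st()"
```

```text
t 11.725 tool jig [-8.   0.3] z 40.9 Fjig [-0.4 -1.1  0.2] w 0.0157
t 11.725 j6 0.2 shift mm [-0.4 -3.   0.4] turn deg [ 0.  -0.1 -0. ] in the end tool axes [-0.4 -3.   0.4]
```

Request:
arm_command(commands="0 1.5 0 0 0 0 0;0 1.5 0 0 0 0 0")

```text
time: 11.98
tool_pos: [0.5322, 0.0902, 0.0411]
ee_rot: [3.141, -0.002, 1.432]
wrist_force: [-1.4, 0.3, 0.4]
width: 0.0158
```

```bash
python3 -c "
from f import *
st()"
```

```text
t 11.975 tool jig [-4.9  0.3] z 41.1 Fjig [-1.5  0.1  0.4] w 0.0158
t 11.975 j6 0.2 shift mm [-0.4 -6.   0.6] turn deg [ 0.  -0.1 -0. ] in the end tool axes [-0.4 -6.   0.6]
```

Request:
arm_command(commands="0 1.5 0 0 0 0 0;0 1 0 0 0 0 0")

```text
time: 12.22
tool_pos: [0.5335, 0.09, 0.041]
ee_rot: [-3.139, -0.002, 1.432]
wrist_force: [-1.8, 0.6, 1.0]
width: 0.0158
```

Request:
arm_command(commands="0 1 0 0 0 0 0")

```text
time: 12.35
tool_pos: [0.5342, 0.0899, 0.041]
ee_rot: [-3.138, -0.002, 1.432]
wrist_force: [-3.4, -0.7, 1.4]
width: 0.0159
```

Request:
arm_command(commands="0 1 0 0 0 0 0")

```text
time: 12.48
tool_pos: [0.535, 0.0898, 0.041]
ee_rot: [-3.138, -0.002, 1.432]
wrist_force: [-2.1, 0.6, 1.1]
width: 0.0156
```

Request:
arm_command(commands="0 1 0 0 0 0 0")

```text
time: 12.6
tool_pos: [0.5355, 0.0897, 0.0409]
ee_rot: [-3.136, -0.002, 1.432]
wrist_force: [-3.7, 0.1, 1.8]
width: 0.0155
```

Request:
arm_command(commands="0 1 0 0 0 0 0")

```text
time: 12.72
tool_pos: [0.5356, 0.0896, 0.0409]
ee_rot: [-3.134, -0.002, 1.432]
wrist_force: [-4.9, -0.3, 1.8]
width: 0.0157
```

Request:
arm_command(commands="0 1 0 0 0 0 0;0 1 0 0 0 0 0")

```text
time: 12.98
tool_pos: [0.5357, 0.0896, 0.0407]
ee_rot: [-3.13, -0.002, 1.433]
wrist_force: [-4.8, 0.5, 3.1]
width: 0.0157
```

Request:
arm_command(commands="0 1 0 0 0 0 0")

```text
time: 13.1
tool_pos: [0.5358, 0.0896, 0.0406]
ee_rot: [-3.128, -0.002, 1.433]
wrist_force: [-5.1, 0.3, 3.5]
width: 0.0158
```

```bash
python3 -c "
from f import *
st()"
```

```text
t 13.1 tool jig [-1.4  0.2] z 40.6 Fjig [-5.1 -0.5  3.5] w 0.0158
t 13.1 j6 0.2 shift mm [-0.4 -9.6  0.2] turn deg [-0.8 -0.1 -0. ] in the end tool axes [-0.3 -9.6  0.1]
```

Request:
arm_command(commands="0 2.5 0 -0.8 0 0 0")

```text
time: 13.22
tool_pos: [0.5361, 0.0896, 0.0403]
ee_rot: [-3.137, -0.001, 1.433]
wrist_force: [-9.6, 0.2, 4.3]
width: 0.0157
```

Request:
arm_command(commands="0 2.5 0 -0.8 0 0 0")

```text
time: 13.35
tool_pos: [0.5359, 0.0896, 0.04]
ee_rot: [3.139, -0.001, 1.433]
wrist_force: [-8.5, 1.0, 5.1]
width: 0.016
```

```bash
python3 -c "
from f import *
st()"
```

```text
t 13.35 tool jig [-1.3  0.2] z 40.0 Fjig [-8.5 -0.2  5.1] w 0.016
t 13.35 j6 0.2 shift mm [-0.3 -9.7 -0.5] turn deg [ 0.2 -0.1  0. ] in the end tool axes [-0.3 -9.7 -0.5]
```

Request:
arm_command(commands="0 3.5 -0.8 -0.2 0 0 0")

```text
time: 13.48
tool_pos: [0.5361, 0.0896, 0.0401]
ee_rot: [-3.141, -0.001, 1.434]
wrist_force: [-8.8, 1.2, 2.7]
width: 0.0162
```

Request:
arm_command(commands="0 4 -0.8 -0.3 0 0 0")

```text
time: 13.6
tool_pos: [0.5363, 0.0896, 0.0401]
ee_rot: [-3.138, -0.0, 1.434]
wrist_force: [-11.3, 1.2, 4.4]
width: 0.016
```

```bash
python3 -c "
from f import *
st()"
```

```text
t 13.6 tool jig [-0.9  0.2] z 40.1 Fjig [-11.3  -0.4   4.4] w 0.016
t 13.6 j6 0.2 shift mm [ -0.3 -10.1  -0.4] turn deg [-0.2 -0.   0.1] in the end tool axes [ -0.3 -10.1  -0.4]
```

Request:
arm_command(commands="0 5 -0.5 -0.5 0 0 0")

```text
time: 13.72
tool_pos: [0.5367, 0.0895, 0.04]
ee_rot: [-3.136, 0.0, 1.434]
wrist_force: [-13.0, 0.5, 8.9]
width: 0.0159
```

```bash
python3 -c "
from f import *
st()
for i in range(5): snapshot('side') if i<4 else 0; print(robot.get_obs()['wrist_force'].round(1),robot.get_obs()['ee_rot'].round(4),robot.get_obs()['tool_pos'].round(4))"
```

```text
t 13.725 tool jig [-0.4  0.3] z 40.0 Fjig [-13.   -1.3   8.9] w 0.0159
t 13.725 j6 0.2 shift mm [ -0.4 -10.6  -0.4] turn deg [-0.3  0.   0.1] in the end tool axes [ -0.4 -10.6  -0.5]
[-11.6   1.8   5.9] [-3.1359e+00  3.0000e-04  1.4344e+00] [0.5367 0.0895 0.04  ]
[-12.1   1.    7.2] [-3.1359e+00  3.0000e-04  1.4343e+00] [0.5366 0.0895 0.04  ]
[-12.    1.3   7.8] [-3.1360e+00  3.0000e-04  1.4343e+00] [0.5366 0.0895 0.04  ]
[-11.9   1.7   6.5] [-3.1360e+00  3.0000e-04  1.4343e+00] [0.5366 0.0895 0.04  ]
[-11.9   1.7   6.5] [-3.1360e+00  3.0000e-04  1.4343e+00] [0.5366 0.0895 0.04  ]
```

```bash
python3 -c "
from h import *
p=snapshot('wrist');np.save('w6.npy',{k:p[k] for k in('camera_matrix','origin','rotation')},allow_pickle=True)
q=snapshot('side')
c=cv2.resize(p['img'][88:264,180:360],(540,528),interpolation=cv2.INTER_CUBIC)
s=cv2.resize(q['img'][165:265,190:272],(246,300),interpolation=cv2.INTER_CUBIC)
a=np.zeros((528,246,3),np.uint8);a[:300]=s
cv2.imwrite('pics/w6.png',np.hstack([c,a]))"
```

```text
(no output)
```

View pics/w6.png

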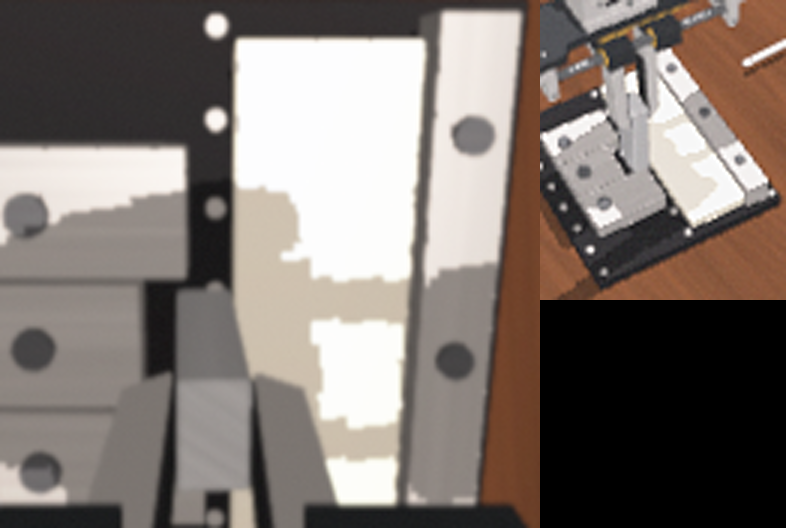

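Run:
```python
from f import *
p=np.load('w6.npy',allow_pickle=True).item();o=np.array([180,88])
j=fitj(p,[[55,90,36,440,12],[75,90,36,523,12],[-8,56,28,187,146],[-8,20,28,187,278],[-21,18,28,145,282]],3,o)
g=lambda c,z:tojig(j,onz(p,np.array(c)/3+o-.35,z)).round(1)
print("tile",g((235,38),.024),g((426,38),.024),g((398,500),.024),g((234,180),.024),"fence edge",g((408,505),.036),g((425,260),.036))
print("spacer bottom",g((178,290),.0132),g((235,290),.0132),"top",g((178,380),.0882),g((250,380),.0882))
```

```text
[ 0.537   0.0897 -0.1413] -8.09 [[1.2, -0.8], [1.0, -0.7], [-0.3, 0.2], [-0.2, 0.5], [-1.9, 1.4]]
tile [ 4.6 83.6] [54.1 83.8] [ 55.3 -48.9] [ 4.8 46.8] fence edge [ 55.4 -43.9] [55.  27.7]
spacer bottom [-11.   13.1] [ 5.7 13.2] top [-7.6 13.6] [ 7.3 13.7]
```

Request:
arm_command(commands="0 3.5 -0.5 -1 0 0 0")

```text
time: 14.15
tool_pos: [0.5361, 0.0896, 0.0399]
ee_rot: [3.139, 0.001, 1.435]
wrist_force: [-9.7, 0.3, 5.4]
width: 0.0159
```

Request:
arm_command(commands="0 4 -0.3 -1 0 0 0")

```text
time: 14.28
tool_pos: [0.5361, 0.0896, 0.0396]
ee_rot: [3.13, 0.001, 1.435]
wrist_force: [-11.0, 1.9, 5.9]
width: 0.0162
```

```bash
python3 -c "
from f import *
st();print(robot.get_obs()['wrist_torque'])"
```

```text
t 14.275 tool jig [-1.1  0.3] z 39.6 Fjig [-11.2   0.4   5.9] w 0.0162
t 14.275 j6 0.2 shift mm [-0.4 -9.9 -1. ] turn deg [0.7 0.1 0.1] in the end tool axes [-0.4 -9.9 -0.9]
[ 0.19050189  2.79384485 -0.03068377]
```

Request:
arm_command(commands="0 5 -0.6 -0.9 0 0 0")

```text
time: 14.4
tool_pos: [0.5363, 0.0896, 0.0396]
ee_rot: [3.124, 0.002, 1.435]
wrist_force: [-12.2, 1.3, 7.7]
width: 0.0159
```

Request:
arm_command(commands="0 5.5 -0.6 -0.7 0 0 0")

```text
time: 14.52
tool_pos: [0.5365, 0.0896, 0.0395]
ee_rot: [3.124, 0.002, 1.436]
wrist_force: [-13.4, 1.0, 8.2]
width: 0.016
```

```bash
python3 -c "
from f import *
st()
p=snapshot('wrist');np.save('w7.npy',{k:p[k] for k in('camera_matrix','origin','rotation')},allow_pickle=True)
cv2.imwrite('pics/w7.png',cv2.resize(p['img'][88:264,180:360],(540,528),interpolation=cv2.INTER_CUBIC))
snapshot('side');print(robot.get_obs()['wrist_force'])"
```

```text
t 14.525 tool jig [-0.7  0.3] z 39.5 Fjig [-13.4  -0.8   8.2] w 0.016
t 14.525 j6 0.2 shift mm [ -0.4 -10.3  -1.2] turn deg [1.  0.1 0.2] in the end tool axes [ -0.4 -10.3  -1. ]
[-12.99455196   0.17896899   9.051007  ]
```

View pics/w7.png

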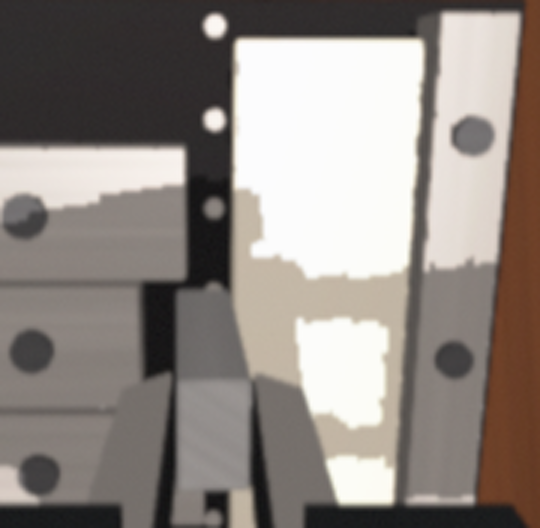

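Request:
arm_command(commands="0 2.5 -2 -0.3 0 0 0;0 4 -2 -0.5 0 0 0")

```text
time: 14.88
tool_pos: [0.5356, 0.0896, 0.0396]
ee_rot: [3.126, 0.003, 1.436]
wrist_force: [-8.1, 1.2, -1.5]
width: 0.0159
```

```bash
python3 -c "
from f import *
st()"
```

```text
t 14.875 tool jig [-1.6  0.2] z 39.6 Fjig [-8.2  0.1 -1.5] w 0.0159
t 14.875 j6 0.2 shift mm [-0.3 -9.4 -1. ] turn deg [0.9 0.2 0.2] in the end tool axes [-0.3 -9.4 -0.9]
```

Request:
arm_command(commands="0 2 -2.5 -0.2 0 0 0;0 5 -1.5 -0.5 0 0 0")

```text
time: 15.12
tool_pos: [0.5361, 0.0895, 0.0396]
ee_rot: [3.129, 0.004, 1.437]
wrist_force: [-10.9, 1.5, 4.3]
width: 0.0161
```

Request:
arm_command(commands="0 5.7 -1.5 -0.7 0 0 0")

```text
time: 15.25
tool_pos: [0.5366, 0.0895, 0.0396]
ee_rot: [3.129, 0.005, 1.437]
wrist_force: [-13.8, 1.7, 6.6]
width: 0.0158
```

```bash
python3 -c "
from f import *
st()"
```

```text
t 15.25 tool jig [-0.5  0.2] z 39.6 Fjig [-13.9  -0.2   6.6] w 0.0158
t 15.25 j6 0.2 shift mm [ -0.3 -10.4  -1.1] turn deg [0.7 0.3 0.2] in the end tool axes [ -0.3 -10.4  -0.9]
```

Request:
arm_command(commands="0 -1 0 0 0.3 0.2 0;0 -0.5 -1 0 0 0 0;0 0 0 0 0 0 0")

```text
time: 15.62
tool_pos: [0.5352, 0.0898, 0.0401]
ee_rot: [3.128, -0.001, 1.434]
wrist_force: [-2.6, -0.0, 1.2]
width: 0.0159
```

```bash
python3 -c "
from f import *
st()"
```

```text
t 15.625 tool jig [-1.9  0.3] z 40.1 Fjig [-2.5 -0.4  1.2] w 0.0159
t 15.625 j6 0.2 shift mm [-0.4 -9.1 -0.5] turn deg [ 0.8 -0.   0.1] in the end tool axes [-0.4 -9.1 -0.4]
```

Lift about 1.3 mm free of load, then re-push.

Request:
arm_command(commands="0 -0.5 -1.3 0 0 0 0;0 0 0 0 0 0 0")

```text
time: 15.88
tool_pos: [0.5352, 0.0898, 0.0414]
ee_rot: [3.128, -0.001, 1.434]
wrist_force: [-2.6, -0.2, -0.7]
width: 0.016
```

Request:
arm_command(commands="0 2.5 0 -0.3 0 0 0;0 4 0 -0.7 0 0 0")

```text
time: 16.12
tool_pos: [0.5364, 0.0896, 0.0414]
ee_rot: [3.122, -0.0, 1.434]
wrist_force: [-11.7, 1.4, 6.3]
width: 0.0156
```

Request:
arm_command(commands="0 5.5 0 -0.6 0 0 0")

```text
time: 16.25
tool_pos: [0.5371, 0.0895, 0.0415]
ee_rot: [3.122, 0.0, 1.434]
wrist_force: [-13.4, 1.8, 8.1]
width: 0.0164
```

```bash
python3 -c "
from f import *
st()"
```

```text
t 16.25 tool jig [-0.1  0.3] z 41.5 Fjig [-13.6  -0.    8.1] w 0.0164
t 16.25 j6 0.2 shift mm [ -0.4 -10.9   0.8] turn deg [1.1 0.  0.1] in the end tool axes [ -0.4 -10.9   1. ]
```

Run:
```python
from f import *
o=np.array([180,88])
def ev(n,jp,sb,stp,zb,s=3,o=o):
    p=np.load(n,allow_pickle=True).item();j=fitj(p,jp,s,o)
    g=lambda c,z:tojig(j,onz(p,np.array(c)/s+o-.35,z))
    b=(g(sb[0],zb)+g(sb[1],zb))/2;t=(g(stp[0],zb+.075)+g(stp[1],zb+.075))/2;print(n,b.round(1),t.round(1),"lean x",(t-b)[0].round(2))
ev('w5.npy',[[-65,56,28,18,102],[-8,56,28,236,102],[-8,20,28,236,237],[-21,18,28,190,240]],[(200,267),(262,267)],[(193,365),(275,365)],.0322,3.3,np.array([180,104]))
ev('w6.npy',[[55,90,36,440,12],[75,90,36,523,12],[-8,56,28,187,146],[-8,20,28,187,278],[-21,18,28,145,282]],[(178,290),(235,290)],[(178,380),(250,380)],.0132)
ev('w7.npy',[[55,90,36,439,12],[75,90,36,522,12],[-8,56,28,187,147],[-8,20,28,187,280],[-21,18,28,143,283]],[(177,290),(234,290)],[(177,380),(252,380)],.013)
```

```text
[ 0.5374  0.0901 -0.1345] -7.71 [[-0.3, -0.2], [0.2, -0.5], [0.3, -0.3], [-0.3, 1.0]]
w5.npy [-9.7 12.5] [-8.8 13. ] lean x 0.82
[ 0.537   0.0897 -0.1413] -8.09 [[1.2, -0.8], [1.0, -0.7], [-0.3, 0.2], [-0.2, 0.5], [-1.9, 1.4]]
w6.npy [-2.6 13.2] [-0.1 13.6] lean x 2.5
[ 0.537   0.0896 -0.1381] -7.91 [[1.3, -0.7], [0.8, -0.6], [-0.5, 0.1], [-0.3, 0.1], [-1.4, 1.5]]
w7.npy [-2.5 13.3] [-1.4 13.9] lean x 1.13
```

Request:
arm_command(commands="0 5.8 0.4 -1 0 0 0")

```text
time: 16.38
tool_pos: [0.5378, 0.0895, 0.0411]
ee_rot: [3.116, 0.001, 1.435]
wrist_force: [-14.5, 1.5, 8.0]
width: 0.016
```

Request:
arm_command(commands="0 6 0.2 -0.8 0 0 0")

```text
time: 16.5
tool_pos: [0.5384, 0.0895, 0.041]
ee_rot: [3.114, 0.001, 1.435]
wrist_force: [-14.7, 1.1, 7.9]
width: 0.0166
```

```bash
python3 -c "
from f import *
st()
L=[]
for i in range(4): snapshot('scene');L.append(robot.get_obs()['wrist_force'])
print(np.mean(L,0),np.std(L,0));st()"
```

```text
t 16.5 tool jig [1.3 0.4] z 41.0 Fjig [-14.7  -0.9   7.9] w 0.0166
t 16.5 j6 0.2 shift mm [ -0.5 -12.3   0.2] turn deg [1.6 0.1 0.1] in the end tool axes [ -0.6 -12.3   0.5]
[-13.40432159   1.5352223    8.19868784] [0.54994294 0.31025102 0.36042926]
t 16.7 tool jig [1.3 0.5] z 41.0 Fjig [-13.3  -0.8   8. ] w 0.0163
t 16.7 j6 0.2 shift mm [ -0.5 -12.3   0.1] turn deg [1.6 0.1 0.1] in the end tool axes [ -0.6 -12.3   0.5]
```

Run:
```python
from h import *
p=snapshot('wrist');np.save('w8.npy',{k:p[k] for k in('camera_matrix','origin','rotation')},allow_pickle=True);cv2.imwrite('pics/w8r.png',p['img'])
a=cv2.cvtColor(cv2.imread('pics/w5r.png'),6);b=cv2.cvtColor(p['img'],6)
U=lambda x:cv2.resize(x,None,fx=8,fy=8,interpolation=cv2.INTER_CUBIC)
for n,(r0,r1,c0,c1) in dict(top=(220,248,234,267),mid=(200,212,238,264),fing=(225,250,215,234)).items():
    m=cv2.matchTemplate(U(b[r0-8:r1+8,c0-8:c1+8]),U(a[r0:r1,c0:c1]),cv2.TM_CCOEFF_NORMED);_,v,_,l=cv2.minMaxLoc(m);print(n,round(v,3),np.array(l)/8-8)
for r in(188,192,198,204,225,240): print(r,a[r,234:270].tolist(),'\n   ',b[r,234:270].tolist())
```

```text
top 0.991 [ 0.375 -3.25 ]
mid 0.88 [-3.875 -8.   ]
fing 0.982 [-0.875  2.25 ]
188 [143, 141, 131, 93, 49, 32, 60, 96, 107, 109, 109, 110, 110, 111, 111, 110, 111, 111, 110, 110, 110, 110, 110, 109, 100, 69, 39, 71, 133, 173, 188, 192, 192, 191, 192, 192] 
    [25, 54, 88, 101, 103, 104, 104, 104, 105, 106, 106, 107, 107, 105, 104, 106, 104, 104, 103, 105, 117, 157, 178, 183, 183, 182, 182, 183, 182, 183, 183, 184, 183, 182, 182, 183]
192 [140, 140, 129, 92, 50, 45, 79, 100, 107, 110, 110, 110, 111, 111, 111, 112, 112, 112, 111, 109, 111, 109, 110, 109, 107, 96, 64, 80, 138, 174, 189, 191, 192, 193, 192, 192] 
    [25, 48, 86, 100, 102, 103, 104, 104, 105, 105, 107, 106, 107, 105, 107, 106, 104, 105, 103, 104, 104, 118, 154, 176, 182, 184, 183, 183, 183, 183, 183, 183, 183, 183, 183, 181]
198 [134, 133, 122, 90, 51, 57, 95, 108, 110, 110, 110, 111, 111, 112, 112, 113, 113, 113, 112, 109, 110, 109, 109, 108, 108, 106, 99, 96, 143, 178, 190, 191, 192, 191, 191, 192] 
    [25, 47, 85, 97, 102, 103, 104, 104, 106, 105, 107, 106, 107, 107, 107, 106, 106, 106, 105, 104, 104, 103, 104, 117, 
[... 427 characters left out ...]
[114, 100, 61, 38, 78, 125, 143, 148, 148, 150, 151, 151, 151, 150, 151, 150, 151, 152, 151, 152, 151, 149, 148, 149, 149, 150, 152, 149, 135, 92, 48, 56, 98, 113, 118, 116] 
    [104, 76, 41, 30, 58, 102, 126, 137, 141, 142, 143, 143, 144, 143, 143, 143, 143, 143, 144, 145, 145, 144, 143, 143, 141, 141, 142, 142, 136, 105, 57, 38, 70, 101, 110, 111]
240 [63, 31, 24, 29, 72, 127, 147, 152, 153, 154, 152, 150, 150, 148, 147, 147, 147, 148, 149, 151, 151, 151, 150, 149, 149, 147, 147, 144, 125, 77, 34, 21, 24, 55, 96, 114] 
    [38, 22, 20, 24, 52, 98, 128, 142, 146, 146, 146, 145, 144, 142, 141, 140, 141, 140, 142, 142, 141, 143, 144, 143, 143, 141, 141, 138, 129, 99, 55, 25, 22, 34, 68, 100]
```

Request:
arm_command(commands="0 3.5 0 -2 0 0 0;0 4.5 0 -1.5 0 0 0")

```text
time: 17.0
tool_pos: [0.5379, 0.0896, 0.0407]
ee_rot: [3.071, 0.002, 1.436]
wrist_force: [-12.5, 1.0, 7.0]
width: 0.0165
```

```bash
cat >> f.py <<'E'
def ed(ref='pics/w5r.png'):
    p=snapshot('wrist');np.save('w9.npy',{k:p[k] for k in('camera_matrix','origin','rotation')},allow_pickle=True);cv2.imwrite('pics/w9r.png',p['img'])
    for n,im in(("ref",cv2.imread(ref)),("now",p['img'])):
        g=cv2.cvtColor(im,6).astype(float)
        for r in(188,240):
            d=np.gradient(g[r,225:275]);print(n,r,"rise",225+np.argsort(-d)[:3],"fall",225+np.argsort(d)[:2],end="; ")
        d=np.gradient(g[170:230,247:251].mean(1));print("rows rise",170+np.argsort(-d)[:4])
E
python3 -c "
from f import *
st();ed()"
```

```text
t 17.0 tool jig [0.7 0.5] z 40.7 Fjig [-12.6  -0.8   7. ] w 0.0165
t 17.0 j6 0.21 shift mm [ -0.6 -11.7  -0.6] turn deg [4.1 0.1 0.2] in the end tool axes [ -0.6 -11.7   0.2]
ref 188 rise [262 261 240] fall [237 238]; ref 240 rise [238 239 267] fall [263 234]; rows rise [184 183 185 214]
now 188 rise [235 255 254] fall [225 226]; now 240 rise [239 238 268] fall [264 263]; rows rise [182 181 183 214]
```

Request:
arm_command(commands="0 5.3 0 -0.2 0 0 0")

```text
time: 17.18
tool_pos: [0.538, 0.0897, 0.0406]
ee_rot: [3.077, 0.003, 1.436]
wrist_force: [-12.8, 1.7, 6.5]
width: 0.0163
```

```bash
python3 -c "
from f import *
L=[]
for i in range(4): snapshot('scene');L.append(robot.get_obs()['wrist_force'])
print(np.mean(L,0))
st();ed()"
```

```text
[-13.10529287   1.19459854   6.9820532 ]
t 17.375 tool jig [0.9 0.6] z 40.6 Fjig [-13.   -0.2   7.4] w 0.0167
t 17.375 j6 0.21 shift mm [ -0.7 -11.8  -0.6] turn deg [3.7 0.2 0.2] in the end tool axes [ -0.7 -11.9   0.1]
ref 188 rise [262 261 240] fall [237 238]; ref 240 rise [238 239 267] fall [263 234]; rows rise [184 183 185 214]
now 188 rise [235 255 254] fall [225 226]; now 240 rise [239 238 268] fall [264 263]; rows rise [182 181 183 214]
```

Request:
arm_command(commands="0 6.2 0 -0.4 0 0 0")

```text
time: 17.55
tool_pos: [0.5388, 0.0896, 0.0407]
ee_rot: [3.082, 0.003, 1.436]
wrist_force: [-12.3, 0.9, 8.1]
width: 0.0165
```

```bash
python3 -c "
from f import *
L=[]
for i in range(5): q=snapshot('side');L.append(robot.get_obs()['wrist_force'])
print(np.mean(L,0))
st();ed()
b=cv2.imread('pics/w9r.png')
c=cv2.resize(b[88:264,180:360],(540,528),interpolation=cv2.INTER_CUBIC)
a=np.zeros((528,246,3),np.uint8);a[:300]=cv2.resize(q['img'][165:265,190:272],(246,300),interpolation=cv2.INTER_CUBIC)
cv2.imwrite('pics/w9.png',np.hstack([c,a]))"
```

```text
[-13.76191896   1.28666101   7.81397343]
t 17.8 tool jig [1.8 0.6] z 40.7 Fjig [-14.    0.2   8. ] w 0.0164
t 17.8 j6 0.21 shift mm [ -0.7 -12.8  -0.6] turn deg [3.4 0.2 0.2] in the end tool axes [ -0.7 -12.8   0.2]
ref 188 rise [262 261 240] fall [237 238]; ref 240 rise [238 239 267] fall [263 234]; rows rise [184 183 185 214]
now 188 rise [234 254 253] fall [230 229]; now 240 rise [239 238 268] fall [264 263]; rows rise [182 181 183 214]
```

View pics/w9.png

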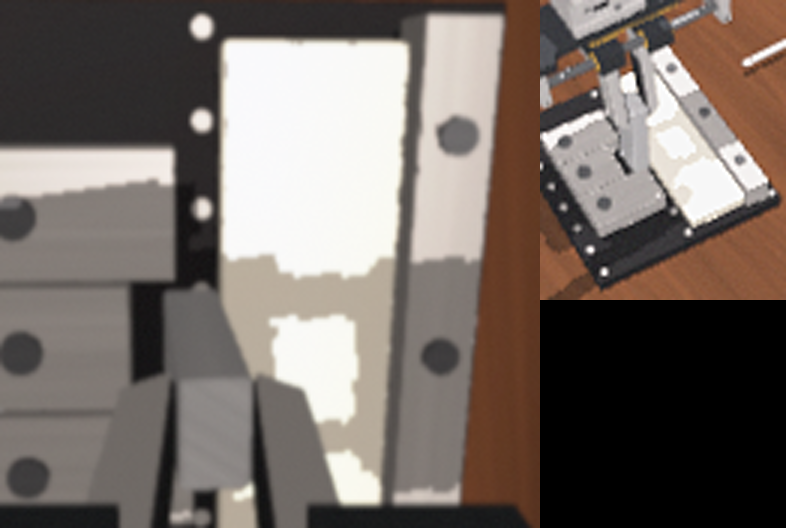

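Run:
```python
from f import *
p=np.load('w9.npy',allow_pickle=True).item();o=np.array([180,88])
j=fitj(p,[[55,90,36,426,14],[75,90,36,504,14],[-8,56,28,176,148],[-8,20,28,176,280],[-21,18,28,131,284]],3,o)
g=lambda c,z:tojig(j,onz(p,np.array(c)/3+o-.35,z)).round(1)
print("tile",g((221,40),.024),g((409,41),.024),g((381,500),.024),g((219,270),.024),"fence",g((394,480),.036))
b=(g((165,292),.014)+g((228,290),.014))/2;t=(g((178,380),.0885)+g((252,380),.0885))/2;print(b,t)
st();robot.close_job();st()
```

```text
[ 0.5369  0.0897 -0.1388] -7.96 [[0.8, -0.7], [1.1, -0.4], [-0.6, -0.0], [-0.3, 0.2], [-1.1, 1.4]]
tile [ 4.4 83.4] [54.1 83.5] [ 54.6 -51. ] [ 4.3 21.9] fence [ 54.6 -37.9]
[-1.55 13.2 ] [-0.75 14.  ]
t 17.85 tool jig [1.8 0.6] z 40.7 Fjig [-13.1  -0.7   7.9] w 0.0164
t 17.85 j6 0.21 shift mm [ -0.7 -12.8  -0.6] turn deg [3.4 0.2 0.2] in the end tool axes [ -0.7 -12.8   0.2]
the job is handed in; nothing more can be done
the job is handed in; nothing more can be done
```

I gripped the aluminium spacer, lowered it into the gap at the shortest stop (the middle one), and pushed the tile against the fence. I handed the job in at about 17.9 s, still gripping and pushing.

**Last checks before handing in:**
- **Tile:** it sits flush along the fence to within about 1 mm, which is as close as the camera can tell. Its fence-side edge measured 54.1 and 54.6 mm from the jig centre at two points, against the fence at 55 mm. Its stop-side edge ran parallel.
- **Push:** the force was steady at about 13–14 N along the push, slightly under the 15 N asked. There was also about 8 N of upward force on the tool. It stayed the same after I lifted the tool about 1.6 mm, so I took it to be friction on the tile rather than the spacer resting on the bed.
- **Spacer:** it is upright to about half a degree and about 2 mm above the bed, assuming it has not slid up or down in the fingers.

**What did not go as planned:** the spacer slowly pivoted in the grip, by about 3–4°, whenever the push neared 15 N. I tilted the tool about 3.4° to stand it upright again and stopped raising the force there. I also eased the push off once to lift the spacer slightly and then pushed again, without opening the gripper.

I never went to the post, jar, screwdriver or look-alikes, but I did not check their positions again at the end.

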